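Seat the keyed disc of the rice press

ROBOT

A 7-joint arm with a two-finger parallel gripper is mounted at the origin on the work surface. World frame = base frame: x ahead of the robot, y to its left, z up, the work surface at z = 0. Lengths are in m, angles in rad, forces in N, time in s.
With the tool pointing down it reaches from about 0.4 to 0.85 m from the base axis. Payload 6.9 kg.
Tool frame: the origin (TCP) lies at the very end of the fingers, on their centre line; the grasp point (between the pads) lies ctrl.pinch_z behind it (ctrl.pinch_z is the distance from the TCP to the grasp point, in m); z points along the fingers, y is the direction in which the jaws open and shut (so a half turn about z gives the same grasp; the last joint's range is limited). The gripper opens to 85 mm and grips with 20 to 120 N. Pads are 22 mm wide; open, the fingers measure 114 mm over their backs; the gripper's body (76 mm by 85 mm) begins 54 mm behind the grasp point. The pads swing forward as they close: fully open they stand 13 mm farther back than shut.
Start: joints at [-1.165, 0.507, -0.238, 1.5, 0.126, 1.149, -0.155], TCP at [0.185, 0.597, 0.231] pointing down, gripper open.
Joint ranges: [-3.08, 3.08], [-0.24, 2.05], [-1.43, 1.35], [0, 2.5], [-1.52, 4.66], [0.17, 1.96], [-2.89, 2.89]. Speed limits (rad/s): [2.39, 2.39, 3.14, 3.14, 3.14, 3.14, 3.14].

INTERFACE

Orientations are given as a rotation vector (axis times angle).
In Python, from rig import readout, imaging, ctrl gives the robot as it stands.
- The arm moves only by the tool send_rows, never from a script. Its argument "commands" is a list of rows, each a list of 5 numbers: the gripper command: -1 is fully open, 1 is shut, values between are in proportion, then the shift along the tool's x, y, z in units of 40 mm (1.0 is 40 mm), then the turn about the tool's z in units of 5 degrees (1.0 is 5 degrees). A call has 1 to 5 rows; each row is the pose to reach, as a shift and turn from the pose measured when the call began, along the tool's axes at that moment; what a row does not reach only later rows make up. A row lasts 1/12 s, in which the tool goes at most 41.7 mm and 7.16 degrees, less where a joint would pass 70% of its speed; a pose out of reach is approached as far as the arm can. A call with a gripper value outside its range is refused whole. The fingers move at their own pace and stop on an object; the grip force is fixed at half the most. Time passes only in rows, so rows that repeat a pose let the fingers close. It gives the time, the measured TCP pose, the force and the opening at its end, in the units of the state.
- readout.observe(): the state, without advancing time (a new reading comes with each control period).
- imaging.capture(name): name is "scene" or "top" or "wrist"; returns the picture (384x512x3 uint8, blue, green, red); there is no depth.
- imaging.camera_model(name): a dict with "fx", "fy", "cx", "cy" (pixels), "cam_to_world" (4x4, takes a point from camera to world coordinates). Camera axes: x right, y down, z forward; pixel columns grow to the right and rows downward; lengths in m; the calibration is good to about 2 mm. The wrist camera is an equidistant fisheye: a pixel r from the principal point sees the ray r / f radians off the axis. A picture is of the moment at which its call begins: read the wrist's pose just before it. camera_model takes no time and is no camera call; for the wrist camera it gives the pose at the moment of the call.
- ctrl.hand_in(): hands the job in, once; it reports no verdict.
The state is a dict: "time": time; "q": joint angles; "qvel": joint speeds; "effort": joint torques, N m; "tcp_pos": TCP position; "tcp_rot": TCP orientation; "ft_force": force on the tool from outside, world axes, zero at the start; "ft_torque": the same for the moment, N m; "grip_width": opening from 0.0 (shut) to 1.0 (fully open).
Only numpy, scipy, OpenCV 4.12 (cv2) and the standard library are available. Lean on these libraries where they do the work, as an engineer would, in place of code of your own. Each camera call takes 0.05 s, during which the arm holds its last target.

TASK

Close the empty rice press: with a fingertip, push the black rib around until the white disc's two rim notches stand over the two brass pins of the aluminium frame (either notch on either pin), then press the disc straight down until it is fully home, flush with the collar, and take the hand away. Only push and press: do not pinch the rib or lift the disc, and leave the other things on the counter and the canister's door as they are.

Things in the scene. Friction and masses are not known exactly. Their poses are not given: they have to be found in the camera images.
- frame_centre (a point): Centre of the aluminium frame, on the disc's upright axis, level with the collar's top rim, 32 mm above the counter; z up. The frame is fixed: a plate 150 x 150 mm, top 20 mm above the counter, sides along x and y, with a round collar (inner radius 58, outer 72 mm) up to 32 mm. The two brass pins lie at its +x and -x.
- pin_a (a point): Top of the brass pin on the frame's +x side, 59 mm from the axis, 34 mm above the counter. Each pin is a level round bar, 8 mm thick, pointing inward along the radius from 72 to 46 mm; it shows as a brass ridge on a red mark on the collar.
- pin_b (a point): The same point of the other pin, on the frame's -x side.
- disc_top (a point): Centre of the white press disc's top face; x runs along the black rib. Disc: 10 mm thick, radius 56 mm, turning about the frame's axis. Two rim notches at +x and -x, just beyond the rib's ends, 13 mm wide, in to radius 44 mm; only they pass the pins. At the start its top is 46 mm above the counter and its underside 2 mm above the pins; fully home the top is at 32 mm.
- rib_top (a point): Middle of the top of the black rib, which runs straight across the disc's centre: 88 mm long (x), 14 mm wide (y), 16 mm tall, upright sides. 62 mm above the counter at the start, 48 mm when the disc is home.
- press_disc (a joint): Turn of the disc relative to the frame, rad, anticlockwise from above. At 0, pi and -pi the notches stand over the pins. It starts between 0.5 and 2.64, turns either way without stops against light friction (about 2 N at the rib's end) and stays where it is left. The notches have 2.5 mm play each side of the pins, whose round tops guide an error of about 0.06 rad.
- press_stem (a joint): How far the disc has been pressed down, m: 0 raised (start), 0.002 when it lands on the pins out of line, 0.014 fully home (its stop). It stays at any height; stiff friction: about 5 to 6 N of push moves it down, and there is no spring. Negative values: lifted.
- rib_left: One long half (+y of the disc's axes) of the black rib, whose side is pushed; its origin is at the centre of the disc's underside. Moves as one with the disc.
- rib_right: The other long half (-y of the disc's axes) of the black rib; same origin.
- canister_door (a joint): Swing door of the clear acrylic canister (120 x 120 x 182 mm, fixed, at the left of the counter), rad; 0 is shut by its catch. To be left shut.
- plate: Loose black ceramic plate, 130 mm across, 18 mm high, origin at the centre of its underside. To be left alone.
- sauce_cup: Loose blue sauce cup, 52 mm across, 35 mm high, origin at the centre of its underside. To be left alone.
- bottle: Loose amber bottle with red cap, 52 mm across, 105 mm high, origin at the centre of its underside. To be left alone.
- bowl: Loose terracotta bowl, 110 mm across, 50 mm high, origin at the centre of its underside. To be left alone.
- paddle: Loose wooden paddle, about 200 mm long, lying on the bamboo mat (230 x 240 x 8 mm, fixed, at the right of the counter). To be left alone.

How it is judged:
By the outcome, as a careful person would: the job done as asked, in the order asked, and still so for the second after the job is handed in, with the robot touching nothing.
It also fails if it takes over 45 s, if anything falls off the work surface, if the arm or the gripper's body presses on something with over 40 N, if the wrist force passes 120 N, or if a joint passes its speed limit or range.

## Working session

There is one attempt and no reset: what is moved stays moved. The work goes in short steps, Python scripts to look and compute and a tool call to move; the robot and the scene stay as the last step left them, time stands still between calls to the robot, and variables do not carry over. Pictures are saved under pics/ and viewed, and the job is handed in when it is done.

Besides the shell and the picture viewer there is one more tool, called after ">>>" by a JSON object that holds its "method" and its "body", one argument or row to a line. send_rows: Moves the arm, as the interface text tells. Its arguments: {"type":"object","properties":{"commands":{"type":"array","items":{"type":"array","items":{"type":"number"}}}},"required":["commands"]}

```bash
ls; mkdir -p pics; python3 - <<'E'
from rig import readout, imaging, ctrl
import cv2,numpy as np
s=readout.observe()
for k in s: print(k,np.round(s[k],3))
print(ctrl.pinch_z)
for n in ["scene","top"]:
    im=imaging.capture(n); cv2.imwrite(f"pics/{n}0.png",im)
    m=imaging.camera_model(n); print(n,m["fx"],m["fy"],m["cx"],m["cy"]); print(np.round(m["cam_to_world"],3))
E
```

```text
pics
time 0.0
q [-1.164  0.508 -0.238  1.501  0.126  1.149 -0.155]
qvel [-0.001  0.    -0.002 -0.001  0.001  0.    -0.001]
effort [ 1.0000e-03 -6.2060e+01 -2.1870e+00 -2.4967e+01  1.3000e-02  1.1000e-02
 -0.0000e+00]
tcp_pos [0.185 0.596 0.23 ]
tcp_rot [-4.710e-01 -3.106e+00  3.000e-03]
ft_force [ 0.195  0.138 -0.06 ]
ft_torque [-0.024  0.047 -0.005]
grip_width 0.999
0.0187
scene 432.2510932887839 432.2510932887839 259.0051106746006 189.59560894484292
[[ 0.056  0.656 -0.753  1.669]
 [ 0.998 -0.04   0.039 -0.015]
 [-0.005 -0.754 -0.657  1.004]
 [ 0.     0.     0.     1.   ]]
top 428.37264518931795 428.37264518931795 261.04926262266866 189.5548714692887
[[-2.000e-03 -9.960e-01  8.700e-02  4.310e-01]
 [-1.000e+00  2.000e-03  1.000e-03  4.000e-02]
 [-1.000e-03 -8.700e-02 -9.960e-01  1.921e+00]
 [ 0.000e+00  0.000e+00  0.000e+00  1.000e+00]]
```

View pics/scene0.png

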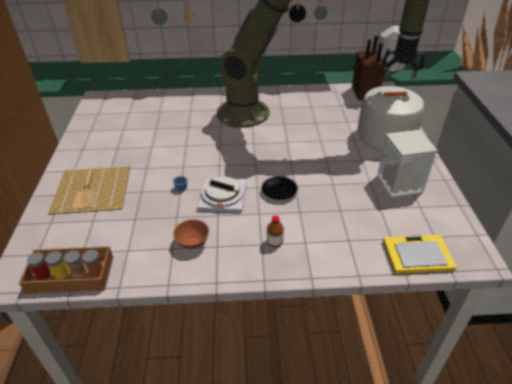

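View pics/top0.png

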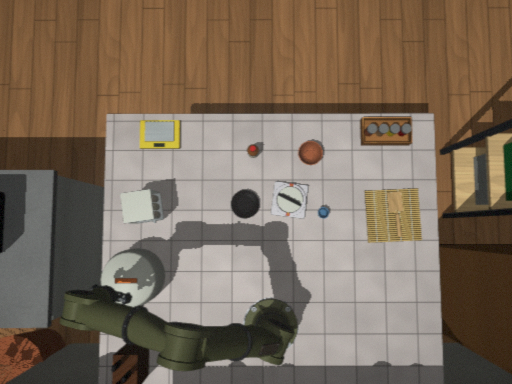

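The scene view shows the frame at about (222,193), with a red mark near (220,203). The top view shows the frame at about (290,200), with the rib running from (278,195) to (301,205). I'll zoom in next.

```bash
python3 - <<'E'
import cv2,numpy as np
a=cv2.imread("pics/top0.png")[175:225,260:325]; b=cv2.imread("pics/scene0.png")[165:220,185:260]
a=cv2.resize(a,None,fx=9,fy=9,interpolation=cv2.INTER_CUBIC); b=cv2.resize(b,None,fx=8,fy=8,interpolation=cv2.INTER_CUBIC)
cv2.imwrite("pics/topz.png",a); cv2.imwrite("pics/scenez.png",b)
E
```

```text
(no output)
```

View pics/topz.png

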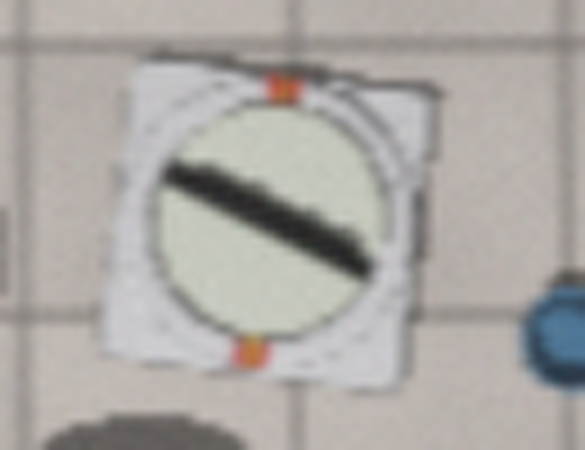

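View pics/scenez.png

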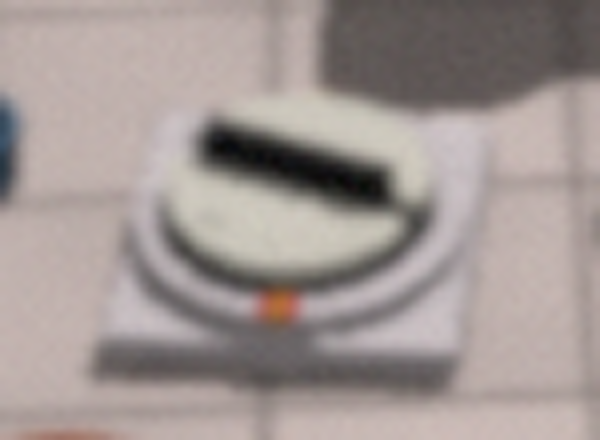

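The top zoom shows the red and brass marks at about (291.5,185) and (288,214). The rib lies across them at an angle, and there are no obstacles close to the disc. Now to measure this.

```bash
cat > h.py <<'E'
import cv2,numpy as np
from rig import readout, imaging, ctrl
def ray(name,u,v,z,m=None):
    m=m or imaging.camera_model(name); T=m["cam_to_world"]
    d=T[:3,:3]@np.array([(u-m["cx"])/m["fx"],(v-m["cy"])/m["fy"],1]); o=T[:3,3]
    return o+d*(z-o[2])/d[2]
def blobs(mask,off,amin=2):
    n,l,st,c=cv2.connectedComponentsWithStats(mask.astype(np.uint8))
    return [(st[i,4],c[i]+off,l==i) for i in range(1,n) if st[i,4]>=amin]
def measure(im,dz=0.0,roi=(265,180,315,222),ribz=0.062,show=True):
    x0,y0,x1,y1=roi; c=im[y0:y1,x0:x1].astype(int); B,G,R=c[...,0],c[...,1],c[...,2]
    off=np.array([x0,y0])
    w=np.clip((R-B)-40,0,None)*((R-B)>60)
    out={}
    pins=[]
    for a,cc,m in blobs((R-B)>60,off):
        ys,xs=np.nonzero(m); ww=w[m]; u=(xs*ww).sum()/ww.sum()+x0; v=(ys*ww).sum()/ww.sum()+y0
        p=ray("top",u,v,0.033); print("pin",a,np.round([u,v],2),np.round(p,4)); pins.append(p)
    d=[b for b in blobs(c.max(-1)<75,off,15)]
    for a,cc,m in d:
        ys,xs=np.nonzero(m); P=np.array([ray("top",x+x0,y+y0,ribz)[:2] for x,y in zip(xs,ys)])
        mu=P.mean(0); _,s,vt=np.linalg.svd(P-mu); 
        print("dark",a,np.round(cc,2),np.round(mu,4),"ang",np.round(np.degrees(np.arctan2(vt[0,1],vt[0,0])),1), "std mm",np.round(s/np.sqrt(len(P))*1e3,1))
    return pins
E
python3 - <<'E'
from h import *
im=cv2.imread("pics/top0.png")
p=measure(im)
if len(p)==2:
    a,b=p; print("ctr",(a+b)/2,"dir",np.degrees(np.arctan2(*(a-b)[1::-1])),"dist",np.linalg.norm(a-b))
# scene rib & pin
s=cv2.imread("pics/scene0.png")[165:220,185:260].astype(int)
for a,cc,m in blobs((s[...,2]-s[...,0])>70,np.array([185,165])): print("scene red",a,cc,ray("scene",*cc,0.033))
for a,cc,m in blobs(s.max(-1)<45,np.array([185,165]),10): print("scene dark",a,cc,ray("scene",*cc,0.056))
E
```

```text
pin 6 [290.98 184.48] [ 0.617  -0.0906  0.033 ]
pin 8 [287.46 213.91] [ 0.4869 -0.0741  0.033 ]
dark 59 [289.64 198.64] [ 0.5523 -0.0823] ang -116.7 std mm [27.9  3.2]
ctr [ 0.55195896 -0.08235773  0.033     ] dir -7.251546526422098 dist 0.13120399388169335
scene red 12 [219.41666667 202.75      ] [ 0.61558531 -0.09163296  0.033     ]
scene dark 67 [221.52238806 185.43283582] [ 0.55480769 -0.08382163  0.056     ]
```

I measured the frame centre at about (0.552, -0.0825), with pin_a at a world angle of about -7.2°. The rib is at 63.3°, so it needs to turn about 70.5° clockwise. I'll shut the fingers, rise and travel along an arc to the frame.

```bash
cat >> h.py <<'E'
from scipy.spatial.transform import Rotation as Ro
C=np.array([0.552,-0.0825])
def st():
    s=readout.observe(); R=Ro.from_rotvec(s["tcp_rot"]).as_matrix()
    ya=np.degrees(np.arctan2(R[1,1],R[0,1]))
    print("t %.2f"%s["time"],"pos",np.round(s["tcp_pos"],4),"yawY %.2f"%ya,"tilt",np.round(R[:2,2],4),"f",np.round(s["ft_force"],1),"w %.2f"%s["grip_width"])
    return s,R,ya
def rows(targets):
    # targets: list of (pos3, yawY deg)
    s,R,ya=st()
    for p,y in targets:
        d=R.T@(np.array(p)-s["tcp_pos"])/0.04
        t=-((y-ya+180)%360-180)/5
        print(np.round(d,2),"turn",round(t,2))
def u(a): a=np.radians(a); return np.array([np.cos(a),np.sin(a)])
def contact(a,r,off):  # tool pose pushing clockwise the rib end in direction a
    return C+r*u(a)-off*u(a-90)
E
python3 - <<'E'
from h import *
rows([((0.22,0.57,0.28),72.7),((0.32,0.48,0.28),72.7),((0.42,0.32,0.27),68),((0.48,0.15,0.25),63.3)])
print(contact(63.3,.028,.034))
E
```

```text
t 0.10 pos [0.1851 0.5965 0.2305] yawY 72.76 tilt [-0.0004 -0.0015] f [0.4 0.5 0.4] w 1.00
[-1.03 -0.38 -1.24] turn 0.01
[-4.08 -1.78 -1.23] turn 0.01
[-7.66 -4.86 -0.98] turn 0.95
[-10.35  -8.48  -0.47] turn 1.89
[ 0.5342063  -0.04220876]
```

>>> {"method": "send_rows", "body": {
  "commands": [
    [1, -0.2, 0, -0.7, 0],
    [1, -0.8, -0.3, -1.2, 0],
    [1, -1.6, -0.7, -1.2, 0],
    [1, -2.4, -1.1, -1.2, 0],
    [1, -3.2, -1.4, -1.2, 0]
  ]
}}

```text
time: 0.52
tcp_pos: [0.2914, 0.5036, 0.2787]
tcp_rot: [-0.47, -3.106, 0.003]
ft_force: [0.5, 0.5, 0.1]
grip_width: 0.3
```

>>> {"method": "send_rows", "body": {
  "commands": [
    [1, -0.6, -0.5, 0, 0],
    [1, -1.2, -1.1, 0, 0],
    [1, -1.8, -1.8, 0, 0],
    [1, -2.4, -2.4, 0, 0],
    [1, -3.0, -3.0, 0, 0]
  ]
}}

```text
time: 0.93
tcp_pos: [0.3709, 0.3516, 0.2787]
tcp_rot: [-0.47, -3.106, 0.004]
ft_force: [1.6, -0.0, 1.3]
grip_width: -0.001
```

```bash
python3 - <<'E'
from h import *
rows([((0.48,0.15,0.25),63.3),((*contact(63.3,.028,.034),0.2),63.3)])
E
```

```text
t 0.93 pos [0.3709 0.3516 0.2787] yawY 72.80 tilt [-0.0008 -0.0025] f [ 1.6 -0.   1.3] w -0.00
[-4.09 -4.01  0.73] turn 1.9
[-6.81 -8.19  1.99] turn 1.9
```

>>> {"method": "send_rows", "body": {
  "commands": [
    [1, -0.7, -0.8, 0.1, 0.4],
    [1, -1.4, -1.5, 0.3, 0.8],
    [1, -2.1, -2.3, 0.5, 1.2],
    [1, -2.7, -3.1, 0.6, 1.6],
    [1, -3.4, -3.9, 0.8, 1.9]
  ]
}}

```text
time: 1.35
tcp_pos: [0.4534, 0.1632, 0.2476]
tcp_rot: [-0.728, -3.056, 0.004]
ft_force: [1.5, -0.1, 0.3]
grip_width: 0.003
```

```bash
python3 - <<'E'
from h import *
rows([((*contact(63.3,.028,.036),0.16),63.3)])
E
```

```text
t 1.35 pos [0.4534 0.1632 0.2476] yawY 63.20 tilt [-0.0007 -0.0025] f [ 1.5 -0.1  0.3] w 0.00
[-4.07 -3.67  2.2 ] turn -0.02
```

>>> {"method": "send_rows", "body": {
  "commands": [
    [1, -0.7, -0.6, 0.4, 0],
    [1, -1.5, -1.4, 0.9, 0],
    [1, -2.3, -2.1, 1.3, 0],
    [1, -3.2, -2.9, 1.7, 0],
    [1, -4.1, -3.7, 2.0, 0]
  ]
}}

```text
time: 1.77
tcp_pos: [0.5225, -0.0188, 0.1746]
tcp_rot: [-0.727, -3.055, 0.004]
ft_force: [0.8, -0.1, 0.1]
grip_width: -0.001
```

>>> {"method": "send_rows", "body": {
  "commands": [
    [1, 0, 0, 0, 0],
    [1, 0, 0, 0, 0]
  ]
}}

```text
time: 1.93
tcp_pos: [0.5222, -0.0219, 0.1732]
tcp_rot: [-0.735, -3.051, 0.007]
ft_force: [0.4, 1.5, 0.1]
grip_width: -0.003
```

```bash
python3 - <<'E'
from h import *
rows([((*contact(63.3,.028,.036),0.16),63.3),((*contact(63.3,.028,.036),0.051),63.3)])
m=imaging.camera_model("wrist"); print({k:np.round(m[k],3) for k in m})
im=imaging.capture("wrist"); cv2.imwrite("pics/w1.png",im)
E
```

```text
t 1.93 pos [ 0.5222 -0.0219  0.1732] yawY 62.91 tilt [-0.0046 -0.0034] f [0.4 1.5 0.1] w -0.00
[-0.45 -0.31  0.33] turn -0.08
[-0.46 -0.3   3.06] turn -0.08
{'fx': np.float64(297.319), 'fy': np.float64(297.319), 'cx': np.float64(254.658), 'cy': np.float64(190.057), 'cam_to_world': array([[ 0.456,  0.861,  0.227,  0.465],
       [ 0.89 , -0.439, -0.124,  0.008],
       [-0.007,  0.258, -0.966,  0.316],
       [ 0.   ,  0.   ,  0.   ,  1.   ]])}
```

View pics/w1.png

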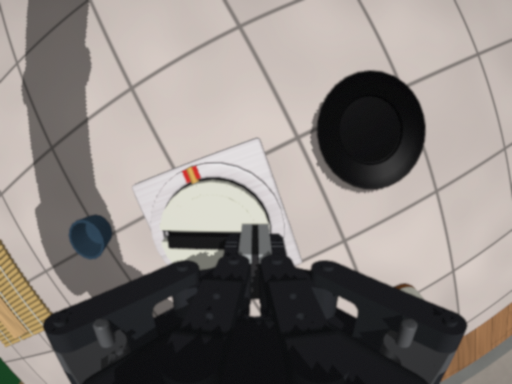

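The wrist view shows the rib level along row 240, columns 165–240, with the fingertip at (255,240). Pin_b's mark is at (192,175). Before going down I'll check the rib angle against this view.

```bash
cat >> h.py <<'E'
def wray(u_,v_,z,m):
    x=u_-m["cx"]; y=v_-m["cy"]; r=np.hypot(x,y); th=r/m["fx"]
    d=np.array([np.sin(th)*x/r,np.sin(th)*y/r,np.cos(th)]); T=m["cam_to_world"]; d=T[:3,:3]@d; o=T[:3,3]
    return o+d*(z-o[2])/d[2]
E
python3 - <<'E'
from h import *
im=cv2.imread("pics/w1.png"); m=imaging.camera_model("wrist")
c=im.astype(int); 
for a,cc,k in blobs((c[150:200,150:240,2]-c[150:200,150:240,0])>80,np.array([150,150]),15):
    print(a,cc,wray(*cc,0.033,m))
# rib upper edge: top edge of dark, per column
P=[]
for x in range(172,234,2):
    col=c[215:260,x].max(-1); d=np.nonzero(col<60)[0]
    P.append((x,215+d[0],215+d[-1]))
print(P[::4])
for j in (1,2):
    Q=np.array([wray(p[0],p[j],0.062,m)[:2] for p in P]); mu=Q.mean(0);_,s,vt=np.linalg.svd(Q-mu); a=np.degrees(np.arctan2(vt[0,1],vt[0,0]))%180
    n=u(a-90); print("edge ang",a,"offset from C mm",1e3*n@(mu-C))
E
python3 -c "
import cv2;a=cv2.imread('pics/w1.png')[150:280,130:310];cv2.imwrite('pics/w1z.png',cv2.resize(a,None,fx=4,fy=4))"
```

```text
207 [191.29468599 174.42995169] [ 0.48943871 -0.0748736   0.033     ]
[(172, np.int64(232), np.int64(246)), (180, np.int64(232), np.int64(246)), (188, np.int64(233), np.int64(247)), (196, np.int64(233), np.int64(247)), (204, np.int64(233), np.int64(247)), (212, np.int64(233), np.int64(247)), (220, np.int64(233), np.int64(259)), (228, np.int64(233), np.int64(259))]
edge ang 63.32133998037327 offset from C mm -9.4327169055569
edge ang 50.75055175376425 offset from C mm 10.154444838043686
```

View pics/w1z.png

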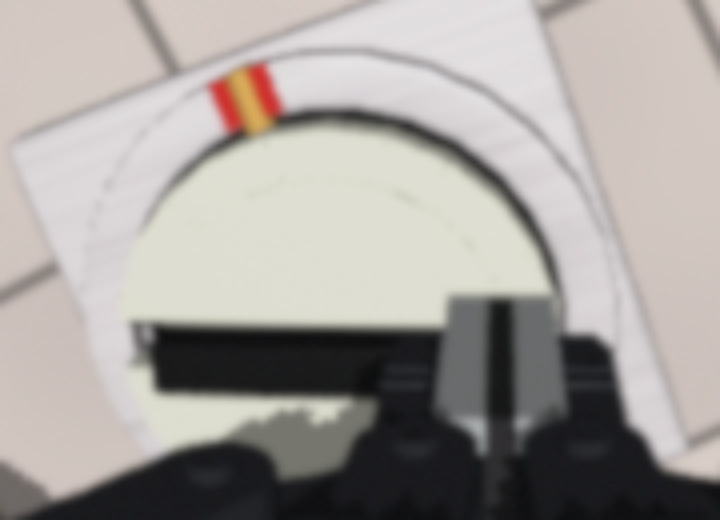

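Both cameras give a rib angle of 63.3°. I'll go down beside the rib near its +y end, on the robot's side, with about 18 mm of standoff.

```bash
python3 - <<'E'
from h import *
rows([((*contact(63.3,.032,.036),0.10),63.3),((*contact(63.3,.032,.036),0.052),63.3)])
E
```

```text
t 1.98 pos [ 0.5221 -0.0195  0.1739] yawY 63.09 tilt [-0.0038 -0.0022] f [-0.4  0.4  0.4] w 0.01
[-0.48 -0.26  1.85] turn -0.04
[-0.48 -0.26  3.05] turn -0.04
```

>>> {"method": "send_rows", "body": {
  "commands": [
    [1, -0.3, -0.2, 0.4, 0],
    [1, -0.5, -0.25, 1.0, 0],
    [1, -0.5, -0.25, 1.6, 0],
    [1, -0.5, -0.25, 2.1, 0],
    [1, -0.5, -0.25, 2.1, 0]
  ]
}}

```text
time: 2.4
tcp_pos: [0.5328, -0.0353, 0.087]
tcp_rot: [-0.724, -3.048, 0.005]
ft_force: [-0.3, 0.5, 0.2]
grip_width: 0.001
```

```bash
python3 - <<'E'
from h import *
rows([((*contact(63.3,.032,.036),0.053),63.3)])
E
```

```text
t 2.40 pos [ 0.5328 -0.0353  0.087 ] yawY 63.26 tilt [-0.0094 -0.0009] f [-0.3  0.5  0.2] w 0.00
[-0.07 -0.03  0.85] turn -0.01
```

>>> {"method": "send_rows", "body": {
  "commands": [
    [1, -0.05, 0, 0.3, 0],
    [1, -0.05, 0, 0.6, 0],
    [1, -0.05, 0, 0.8, 0],
    [1, -0.05, 0, 0.83, 0]
  ]
}}

```text
time: 2.73
tcp_pos: [0.5339, -0.0348, 0.0536]
tcp_rot: [-0.721, -3.047, 0.004]
ft_force: [-0.4, -0.4, 0.1]
grip_width: 0.005
```

```bash
python3 - <<'E'
from h import *
s,R,ya=st()
im=imaging.capture("wrist"); cv2.imwrite("pics/w2.png",im)
rows([((*contact(a,.032,.018),0.053),a) for a in (63.3,59,55,50,45)])
E
```

```text
t 2.73 pos [ 0.5339 -0.0348  0.0536] yawY 63.37 tilt [-0.0103 -0.0004] f [-0.4 -0.4  0.1] w 0.00
t 2.78 pos [ 0.5341 -0.0352  0.054 ] yawY 63.34 tilt [-0.0098 -0.0006] f [ 0.5  0.  -0. ] w -0.00
[-0.48 -0.06  0.02] turn 0.01
[-0.54 -0.02  0.02] turn 0.87
[-0.6   0.    0.02] turn 1.67
[-0.68  0.03  0.02] turn 2.67
[-0.76  0.04  0.02] turn 3.67
```

View pics/w2.png

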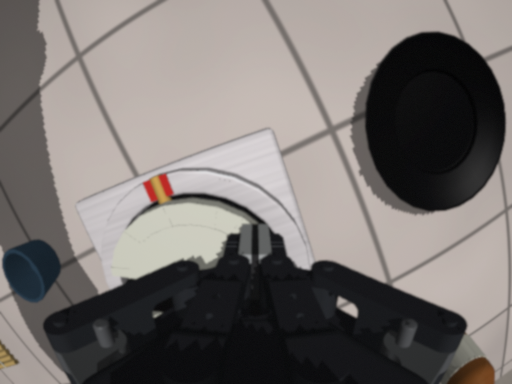

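The fingertip at (255,240) is down beside the rib with no contact force, and the pin_b mark is at (158,188). I'll start the push, turning the tool along with the rib.

>>> {"method": "send_rows", "body": {
  "commands": [
    [1, -0.25, -0.05, 0, 0],
    [1, -0.45, -0.05, 0, 0],
    [1, -0.54, 0, 0, 0.9],
    [1, -0.6, 0, 0, 1.7],
    [1, -0.67, 0, 0, 2.6]
  ]
}}

```text
time: 3.2
tcp_pos: [0.5592, -0.0471, 0.0545]
tcp_rot: [-1.068, -2.946, 0.004]
ft_force: [-1.1, 3.7, -0.0]
grip_width: -0.001
```

```bash
python3 - <<'E'
from h import *
rows([((*contact(a,.032,.018),0.053),a) for a in (50,45,40,35,30,25)])
E
```

```text
t 3.20 pos [ 0.5592 -0.0471  0.0545] yawY 50.14 tilt [-0.0088  0.0003] f [-1.1  3.7 -0. ] w -0.00
[0.02 0.01 0.04] turn 0.03
[-0.05  0.04  0.04] turn 1.03
[-0.13  0.07  0.04] turn 2.03
[-0.2   0.1   0.04] turn 3.03
[-0.28  0.11  0.04] turn 4.03
[-0.36  0.12  0.04] turn 5.03
```

>>> {"method": "send_rows", "body": {
  "commands": [
    [1, -0.05, 0.04, 0.02, 1],
    [1, -0.13, 0.07, 0.02, 2],
    [1, -0.2, 0.1, 0.02, 3],
    [1, -0.28, 0.11, 0.02, 4],
    [1, -0.36, 0.12, 0.02, 5]
  ]
}}

```text
time: 3.62
tcp_pos: [0.5743, -0.0527, 0.0544]
tcp_rot: [-1.686, -2.642, 0.006]
ft_force: [-1.3, 0.8, -0.4]
grip_width: 0.001
```

```bash
python3 - <<'E'
from h import *
rows([((*contact(a,.032,.018),0.053),a) for a in (25,20,15,10,5,0)])
im=imaging.capture("wrist"); cv2.imwrite("pics/w3.png",im)
E
```

```text
t 3.62 pos [ 0.5743 -0.0527  0.0544] yawY 24.91 tilt [-0.008   0.0009] f [-1.3  0.8 -0.4] w 0.00
[ 0.01 -0.02  0.03] turn -0.02
[-0.06  0.02  0.03] turn 0.98
[-0.14  0.05  0.03] turn 1.98
[-0.21  0.07  0.03] turn 2.98
[-0.29  0.09  0.03] turn 3.98
[-0.37  0.1   0.03] turn 4.98
```

View pics/w3.png

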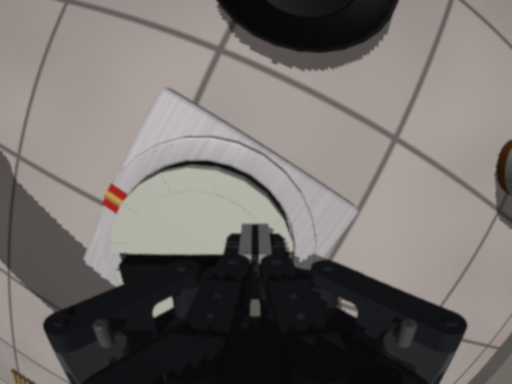

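The rib's edge is level along row 254, so it is following the fingertip squarely. I'll continue.

>>> {"method": "send_rows", "body": {
  "commands": [
    [1, -0.06, 0.02, 0.02, 1],
    [1, -0.14, 0.05, 0.02, 2],
    [1, -0.21, 0.07, 0.02, 3],
    [1, -0.29, 0.09, 0.02, 4],
    [1, -0.29, 0.09, 0.02, 4]
  ]
}}

```text
time: 4.08
tcp_pos: [0.5842, -0.0624, 0.0541]
tcp_rot: [-2.13, -2.303, 0.006]
ft_force: [0.4, 0.3, -0.1]
grip_width: -0.0
```

```bash
python3 - <<'E'
from h import *
rows([((*contact(a,.032,.018),0.053),a) for a in (5,2,-1,-4,-6,-7.2)])
im=imaging.capture("top"); cv2.imwrite("pics/t4.png",im); measure(im)
im=imaging.capture("wrist"); cv2.imwrite("pics/w4.png",im)
E
```

```text
t 4.08 pos [ 0.5842 -0.0624  0.0541] yawY 4.45 tilt [-0.0059  0.0006] f [ 0.4  0.3 -0.1] w -0.00
[ 0.02 -0.05  0.03] turn -0.11
[-0.02 -0.02  0.03] turn 0.49
[-0.07 -0.    0.03] turn 1.09
[-0.11  0.02  0.03] turn 1.69
[-0.14  0.03  0.03] turn 2.09
[-0.16  0.03  0.03] turn 2.33
dark 1112 [284.41 201.35] [ 0.5407 -0.0595] ang 150.3 std mm [58.2 30.9]
```

View pics/w4.png

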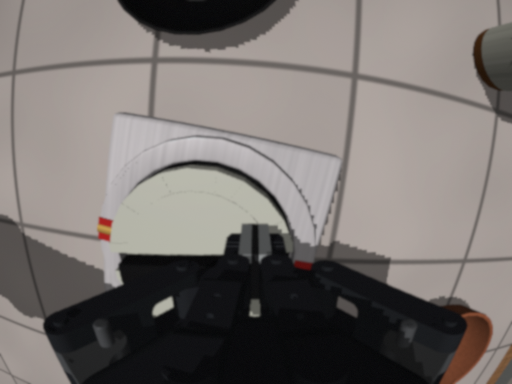

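The rib is still square to the fingertip, and pin_a's mark has come into view at (304,265). About 11.5° remain. I'll stop slightly short, rise and measure.

>>> {"method": "send_rows", "body": {
  "commands": [
    [1, -0.02, -0.02, 0.01, 0.5],
    [1, -0.07, 0, 0.01, 1.1],
    [1, -0.1, 0.02, 0.01, 1.6],
    [1, -0.12, 0.02, 0.01, 1.9],
    [1, -0.12, 0.02, 0.01, 1.9]
  ]
}}

```text
time: 4.6
tcp_pos: [0.5855, -0.0668, 0.0538]
tcp_rot: [-2.306, -2.128, 0.005]
ft_force: [-0.4, 2.0, -0.1]
grip_width: -0.001
```

>>> {"method": "send_rows", "body": {
  "commands": [
    [1, 0.1, 0, 0, 0],
    [1, 0.2, 0, -0.4, 0],
    [1, 0.3, 0, -1.4, 0],
    [1, 0.8, 0, -2.4, 0],
    [1, 1.5, 0, -3.0, 0]
  ]
}}

```text
time: 5.02
tcp_pos: [0.5911, -0.0109, 0.1771]
tcp_rot: [2.313, 2.126, -0.006]
ft_force: [1.6, 0.6, 0.6]
grip_width: 0.0
```

>>> {"method": "send_rows", "body": {
  "commands": [
    [1, 0.3, 0, 0, 0],
    [1, 0.6, 0, 0, 0],
    [1, 0.6, 0, 0, 0],
    [1, 0.6, 0, 0, 0]
  ]
}}

```text
time: 5.35
tcp_pos: [0.5921, 0.0131, 0.1754]
tcp_rot: [-2.31, -2.127, 0.01]
ft_force: [1.2, -1.3, -0.2]
grip_width: 0.002
```

```bash
python3 - <<'E'
from h import *
st()
m=imaging.camera_model("wrist")
im=imaging.capture("wrist"); cv2.imwrite("pics/w5.png",im)
np.save("m5.npy",m["cam_to_world"])
im=imaging.capture("top"); cv2.imwrite("pics/t5.png",im); measure(im)
E
```

```text
t 5.35 pos [0.5921 0.0131 0.1754] yawY -4.74 tilt [-0.0057 -0.0032] f [ 1.2 -1.3 -0.2] w 0.00
pin 9 [290.86 184.65] [ 0.6163 -0.0901  0.033 ]
pin 9 [287.5  213.81] [ 0.4873 -0.0742  0.033 ]
dark 519 [270.92 200.46] [ 0.5447 -0.0009] ang 178.2 std mm [51.1 16. ]
dark 44 [289.48 199.  ] [ 0.5508 -0.0816] ang 179.5 std mm [27.7  2.2]
```

View pics/w5.png

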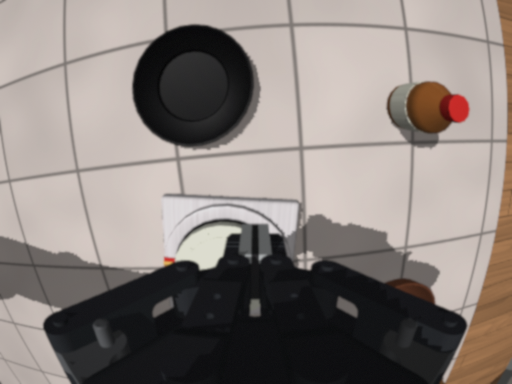

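The hand hides the rib from the wrist camera on this side. I'll cross to the disc's -y side, where the camera looks straight at it.

>>> {"method": "send_rows", "body": {
  "commands": [
    [1, -0.8, 0, -0.1, 0],
    [1, -1.7, 0.2, -0.3, 0],
    [1, -2.6, 0.5, -0.5, 0],
    [1, -3.5, 0.7, -0.6, 0],
    [1, -4.3, 0.9, -0.6, 0]
  ]
}}

```text
time: 5.87
tcp_pos: [0.6128, -0.1674, 0.2002]
tcp_rot: [2.317, 2.121, -0.013]
ft_force: [1.0, 0.1, -0.4]
grip_width: -0.003
```

>>> {"method": "send_rows", "body": {
  "commands": [
    [1, -0.2, -1.0, 0, 0],
    [1, -0.2, -1.5, 0, 0],
    [1, -0.2, -1.5, 0, 0],
    [1, -0.2, -1.5, 0, 0]
  ]
}}

```text
time: 6.2
tcp_pos: [0.5507, -0.1718, 0.2]
tcp_rot: [-2.32, -2.116, 0.015]
ft_force: [0.6, -0.7, 0.3]
grip_width: -0.001
```

```bash
python3 - <<'E'
from h import *
st()
m=imaging.camera_model("wrist")
im=imaging.capture("wrist"); cv2.imwrite("pics/w6.png",im)
np.save("m6.npy",m["cam_to_world"])
E
```

```text
t 6.20 pos [ 0.5507 -0.1718  0.2   ] yawY -5.26 tilt [-0.0076 -0.0055] f [ 0.6 -0.7  0.3] w -0.00
```

View pics/w6.png

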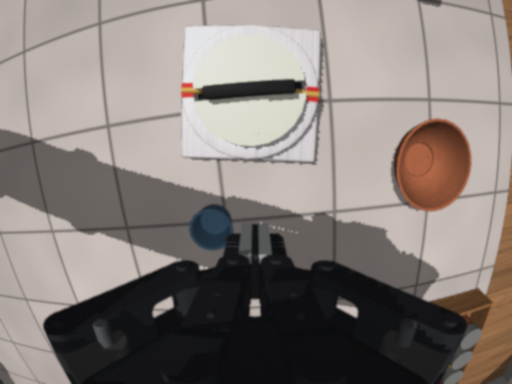

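The whole disc is now in view. The pins are at (187,90) and (313,95), and the rib runs from (203,92) to (298,87). It is still a few degrees short.

```bash
cat >> h.py <<'E'
def wmeasure(im,T,roi=(150,15,350,170),ribz=0.062):
    m=imaging.camera_model("wrist"); m["cam_to_world"]=T
    x0,y0,x1,y1=roi; c=im[y0:y1,x0:x1].astype(int); off=np.array([x0,y0]); pins=[]
    for a,cc,k in blobs((c[...,2]-c[...,0])>70,off,15):
        p=wray(*cc,0.033,m); print("pin",a,np.round(cc,1),np.round(p,4)); pins.append(p[:2])
    for a,cc,k in blobs(c.max(-1)<70,off,200):
        ys,xs=np.nonzero(k); 
        # edges: per column first / last dark
        E=[[],[]]
        for x in range(xs.min()+8,xs.max()-7,1):
            yy=ys[xs==x]; E[0].append((x+x0,yy.min()-.5+y0)); E[1].append((x+x0,yy.max()+.5+y0))
        for e,z,nm in ((E[0],ribz,"far"),(E[1],ribz,"near/foot?")):
            Q=np.array([wray(*p,z,m)[:2] for p in e]); mu=Q.mean(0); vt=np.linalg.svd(Q-mu)[2]; an=(np.degrees(np.arctan2(vt[0,1],vt[0,0]))+90)%180-90
            print(nm,"ang %.2f"%an,"mid",np.round(mu,4))
    if len(pins)==2:
        a,b=sorted(pins,key=lambda p:-p[0]); print("pin ctr",np.round((a+b)/2,4),"pin dir %.2f"%np.degrees(np.arctan2(*(a-b)[::-1])),"d",np.linalg.norm(a-b))
E
python3 - <<'E'
from h import *
wmeasure(cv2.imread("pics/w6.png"),np.load("m6.npy"))
im=cv2.imread("pics/w6.png")[15:170,170:335]; cv2.imwrite("pics/w6z.png",cv2.resize(im,None,fx=4.5,fy=3.8,interpolation=cv2.INTER_CUBIC))
E
```

```text
pin 187 [187.7  89.8] [ 0.4894 -0.0778  0.033 ]
pin 189 [311.8  93.5] [ 0.6172 -0.0942  0.033 ]
far ang -1.03 mid [ 0.5545 -0.0805]
near/foot? ang -1.24 mid [ 0.5533 -0.0932]
pin ctr [ 0.5533 -0.086 ] pin dir -7.30 d 0.12883206363418578
```

View pics/w6z.png

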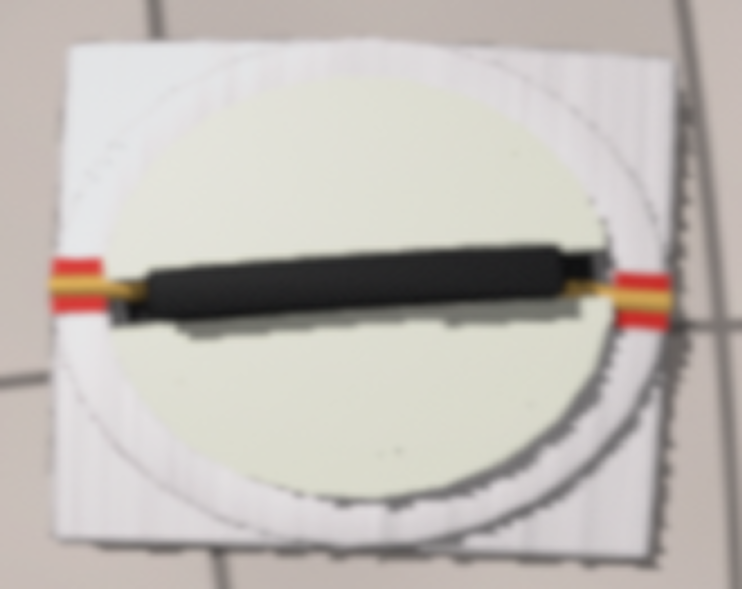

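The rib is at about -1.1° and the pins at -7.2°, so 6.1° of clockwise turn remain. From this side I can push the rib's robot-side end toward +y while watching with the wrist camera.

```bash
cat >> h.py <<'E'
C=np.array([0.5525,-0.0835])
def contact2(a,r,off): return C-r*u(a)+off*u(a-90)
E
python3 - <<'E'
from h import *
rows([((*contact2(-1.1,.033,.034),0.10),-7.2),((*contact2(-1.1,.033,.034),0.053),-7.2)])
print(contact2(-1.1,.033,.034))
E
```

```text
t 6.25 pos [ 0.552  -0.171   0.2002] yawY -5.15 tilt [-0.0065 -0.0055] f [ 0.7 -0.4 -0.4] w 0.00
[ 1.29 -0.93  2.5 ] turn 0.41
[ 1.29 -0.92  3.68] turn 0.41
[ 0.51885337 -0.11686022]
```

>>> {"method": "send_rows", "body": {
  "commands": [
    [1, 0.3, -0.4, 0.4, 0.2],
    [1, 0.8, -0.9, 0.9, 0.4],
    [1, 1.2, -0.9, 1.4, 0.4],
    [1, 1.3, -0.9, 1.9, 0.4],
    [1, 1.3, -0.9, 2.4, 0.4]
  ]
}}

```text
time: 6.67
tcp_pos: [0.5212, -0.1141, 0.1029]
tcp_rot: [-2.351, -2.083, 0.012]
ft_force: [0.1, 0.3, 0.7]
grip_width: -0.001
```

>>> {"method": "send_rows", "body": {
  "commands": [
    [1, 0, 0, 0.2, 0],
    [1, 0, 0, 0.4, 0],
    [1, 0, 0, 0.6, 0]
  ]
}}

```text
time: 6.92
tcp_pos: [0.5218, -0.1144, 0.0785]
tcp_rot: [2.351, 2.083, -0.012]
ft_force: [0.2, -0.5, -0.1]
grip_width: -0.001
```

```bash
python3 - <<'E'
from h import *
rows([((*contact2(-1.1,.033,.034),0.053),-7.2)])
E
```

```text
t 6.92 pos [ 0.5218 -0.1144  0.0785] yawY -6.92 tilt [-0.0055 -0.005 ] f [ 0.2 -0.5 -0.1] w -0.00
[-0.07 -0.06  0.64] turn 0.06
```

>>> {"method": "send_rows", "body": {
  "commands": [
    [1, 0, -0.05, 0.3, 0.05],
    [1, 0, -0.05, 0.6, 0.05],
    [1, 0, -0.05, 0.64, 0.05],
    [1, 0, -0.05, 0.64, 0.05]
  ]
}}

```text
time: 7.25
tcp_pos: [0.5198, -0.1147, 0.0527]
tcp_rot: [-2.356, -2.078, 0.012]
ft_force: [0.3, -0.5, 0.6]
grip_width: 0.001
```

```bash
python3 - <<'E'
from h import *
rows([((*contact2(-4,.033,.018),0.053),-7.2),((*contact2(-7.2,.033,.018),0.053),-7.2)])
m=imaging.camera_model("wrist")["cam_to_world"]
im=imaging.capture("wrist"); cv2.imwrite("pics/w7.png",im); wmeasure(im,m,roi=(100,100,420,300))
E
```

```text
t 7.25 pos [ 0.5198 -0.1147  0.0527] yawY -7.20 tilt [-0.006  -0.0051] f [ 0.3 -0.5  0.6] w 0.00
[ 0.38 -0.08 -0.01] turn 0.0
[ 0.43 -0.11 -0.01] turn 0.0
pin 593 [189.4 168. ] [ 0.4886 -0.0769  0.033 ]
pin 395 [408.6 169.6] [ 0.6178 -0.0931  0.033 ]
far ang -0.92 mid [ 0.5486 -0.0763]
near/foot? ang -2.35 mid [ 0.5474 -0.0911]
far ang -8.01 mid [ 0.5221 -0.1276]
near/foot? ang -7.33 mid [ 0.5193 -0.1501]
pin ctr [ 0.5532 -0.085 ] pin dir -7.14 d 0.13021184404433597
```

View pics/w7.png

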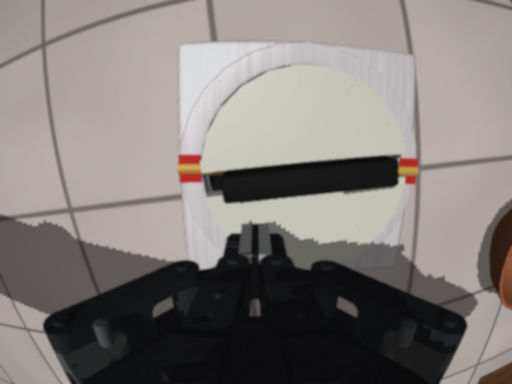

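The view is clear: pins at (189,168) and (408,170), and the rib from (225,185) to (395,170). The fingertip at (255,240) stands behind the rib. I'll push toward +tool x in small steps.

>>> {"method": "send_rows", "body": {
  "commands": [
    [1, 0.12, -0.03, 0, 0],
    [1, 0.22, -0.05, 0, 0],
    [1, 0.32, -0.07, 0, 0],
    [1, 0.37, -0.08, 0, 0],
    [1, 0.37, -0.08, 0, 0]
  ]
}}

```text
time: 7.72
tcp_pos: [0.519, -0.099, 0.0535]
tcp_rot: [2.355, 2.078, -0.011]
ft_force: [0.9, 0.2, 0.1]
grip_width: 0.001
```

```bash
python3 - <<'E'
from h import *
rows([((*contact2(-7.2,.033,.018),0.053),-7.2)])
m=imaging.camera_model("wrist")["cam_to_world"]
im=imaging.capture("wrist"); cv2.imwrite("pics/w8.png",im); wmeasure(im,m,roi=(100,100,420,225))
E
```

```text
t 7.72 pos [ 0.519  -0.099   0.0535] yawY -7.15 tilt [-0.0044 -0.0052] f [0.9 0.2 0.1] w 0.00
[ 0.04 -0.04  0.01] turn 0.01
pin 709 [200.4 194.4] [ 0.4913 -0.0775  0.033 ]
pin 417 [407.2 195.4] [ 0.6167 -0.094   0.033 ]
far ang -5.66 mid [ 0.5485 -0.0748]
near/foot? ang -7.15 mid [ 0.5474 -0.0903]
pin ctr [ 0.554  -0.0857] pin dir -7.51 d 0.12654892978307808
```

View pics/w8.png

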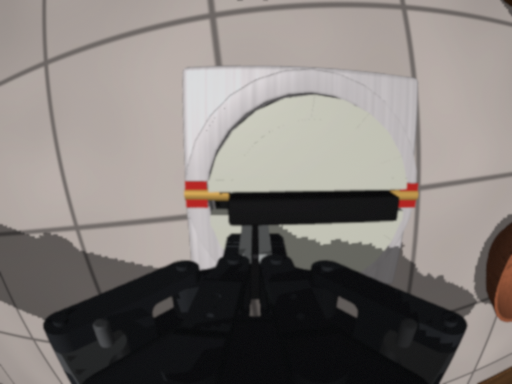

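The rib is now at about -5.7° and the pins at -7.3°. One small nudge should close the gap.

>>> {"method": "send_rows", "body": {
  "commands": [
    [1, 0.02, 0, 0, 0],
    [1, 0.03, 0, 0, 0],
    [1, 0.03, 0, 0, 0]
  ]
}}

```text
time: 8.02
tcp_pos: [0.5189, -0.0982, 0.0534]
tcp_rot: [2.355, 2.078, -0.011]
ft_force: [-1.2, -1.0, 0.5]
grip_width: 0.001
```

```bash
python3 - <<'E'
from h import *
st()
m=imaging.camera_model("wrist")["cam_to_world"]
im=imaging.capture("wrist"); cv2.imwrite("pics/w9.png",im); wmeasure(im,m,roi=(100,100,420,225))
E
```

```text
t 8.02 pos [ 0.5189 -0.0982  0.0534] yawY -7.17 tilt [-0.005  -0.0054] f [-1.2 -1.   0.5] w 0.00
pin 754 [201.3 195.5] [ 0.4916 -0.0774  0.033 ]
pin 388 [407.4 196.7] [ 0.6168 -0.0942  0.033 ]
far ang -6.53 mid [ 0.5484 -0.0745]
near/foot? ang -8.30 mid [ 0.5473 -0.0901]
pin ctr [ 0.5542 -0.0858] pin dir -7.61 d 0.12629607438709733
```

The rib is now within about 1° of the pins. I'll back off, rise, check from the clear view and then go above the rib.

>>> {"method": "send_rows", "body": {
  "commands": [
    [1, -0.2, 0, 0, 0],
    [1, -0.4, 0.1, -0.3, 0],
    [1, -0.8, 0.4, -1.0, 0],
    [1, -1.0, 0.7, -1.7, 0],
    [1, -1.0, 0.9, -2.3, 0]
  ]
}}

```text
time: 8.48
tcp_pos: [0.5505, -0.1454, 0.1474]
tcp_rot: [2.357, 2.072, -0.012]
ft_force: [0.7, -0.4, 0.5]
grip_width: -0.002
```

>>> {"method": "send_rows", "body": {
  "commands": [
    [1, -0.3, 0, -0.4, 0],
    [1, -0.6, 0, -0.7, 0],
    [1, -0.7, 0, -0.7, 0],
    [1, -0.7, 0, -0.7, 0]
  ]
}}

```text
time: 8.82
tcp_pos: [0.5468, -0.1745, 0.1758]
tcp_rot: [2.359, 2.069, -0.011]
ft_force: [0.0, 0.4, -0.9]
grip_width: -0.004
```

```bash
python3 - <<'E'
from h import *
st()
m=imaging.camera_model("wrist")["cam_to_world"]
im=imaging.capture("wrist"); cv2.imwrite("pics/w10.png",im); wmeasure(im,m,roi=(150,10,380,180))
cv2.imwrite("pics/w10z.png",cv2.resize(im[15:180,160:360],None,fx=4,fy=3.5,interpolation=cv2.INTER_CUBIC))
im=imaging.capture("top"); cv2.imwrite("pics/t10.png",im); measure(im)
E
```

```text
t 8.82 pos [ 0.5468 -0.1745  0.1758] yawY -7.49 tilt [-0.0028 -0.0079] f [ 0.   0.4 -0.9] w -0.00
pin 266 [313.9  86.4] [ 0.6153 -0.094   0.033 ]
pin 270 [182.8  87.2] [ 0.491  -0.0778  0.033 ]
far ang -6.92 mid [ 0.5549 -0.0804]
near/foot? ang -7.51 mid [ 0.5532 -0.0937]
pin ctr [ 0.5532 -0.0859] pin dir -7.45 d 0.12536694476659177
pin 11 [290.97 185.16] [ 0.614  -0.0906  0.033 ]
pin 13 [287.53 213.08] [ 0.4906 -0.0744  0.033 ]
dark 359 [308.1  208.26] [ 0.5104 -0.1621] ang 166.8 std mm [43.5 16.3]
dark 42 [289.74 198.86] [ 0.5514 -0.0827] ang 173.1 std mm [24.9  2.6]
```

View pics/w10z.png

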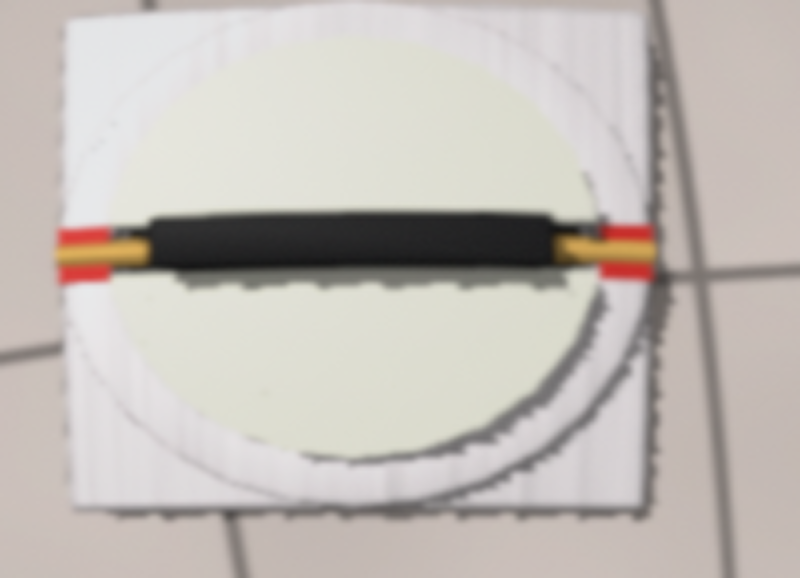

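The brass pins now show in both notches. The rib is at about -7.2° and the pins at -7.4°, so they are aligned. Next I'll go over the rib's centre and press.

```bash
python3 - <<'E'
from h import *
rows([((0.5525,-0.0835,0.10),-7.3),((0.5525,-0.0835,0.066),-7.3)])
E
```

```text
t 8.92 pos [ 0.5464 -0.1722  0.1744] yawY -7.36 tilt [-0.0055 -0.006 ] f [ 0.8 -0.6 -0.9] w 0.00
[ 2.23 -0.12  1.85] turn -0.01
[ 2.24 -0.12  2.7 ] turn -0.01
```

>>> {"method": "send_rows", "body": {
  "commands": [
    [1, 0.6, 0, 0.1, 0],
    [1, 1.3, 0, 0.3, 0],
    [1, 2.0, -0.1, 0.7, 0],
    [1, 2.2, -0.1, 1.2, 0],
    [1, 2.2, -0.1, 1.7, 0]
  ]
}}

```text
time: 9.33
tcp_pos: [0.5532, -0.0794, 0.1038]
tcp_rot: [-2.351, -2.08, 0.012]
ft_force: [0.2, -0.4, -0.6]
grip_width: 0.004
```

>>> {"method": "send_rows", "body": {
  "commands": [
    [1, 0, 0, 0.1, 0],
    [1, 0, 0, 0.2, 0],
    [1, 0, 0, 0.2, 0]
  ]
}}

```text
time: 9.58
tcp_pos: [0.5526, -0.0789, 0.0949]
tcp_rot: [-2.349, -2.08, 0.014]
ft_force: [0.3, -0.1, 0.3]
grip_width: -0.001
```

```bash
python3 - <<'E'
from h import *
rows([((0.5525,-0.0835,0.064),-7.3)])
E
```

```text
t 9.58 pos [ 0.5526 -0.0789  0.0949] yawY -6.97 tilt [-0.0091 -0.0029] f [ 0.3 -0.1  0.3] w -0.00
[-0.11  0.02  0.77] turn 0.07
```

>>> {"method": "send_rows", "body": {
  "commands": [
    [1, -0.1, 0, 0.25, 0],
    [1, -0.12, 0, 0.5, 0],
    [1, -0.12, 0, 0.7, 0],
    [1, -0.12, 0, 0.72, 0],
    [1, -0.12, 0, 0.72, 0]
  ]
}}

```text
time: 10.0
tcp_pos: [0.5513, -0.084, 0.0654]
tcp_rot: [-2.349, -2.078, 0.015]
ft_force: [-0.1, 0.6, 0.4]
grip_width: -0.002
```

```bash
python3 - <<'E'
from h import *
rows([((0.5525,-0.0840,0.060),-7.3),((0.5525,-0.0840,0.048),-7.3)])
E
```

```text
t 10.00 pos [ 0.5513 -0.084   0.0654] yawY -7.01 tilt [-0.0104 -0.0027] f [-0.1  0.6  0.4] w -0.00
[0.   0.03 0.14] turn 0.06
[0.   0.03 0.44] turn 0.06
```

>>> {"method": "send_rows", "body": {
  "commands": [
    [1, 0, 0.03, 0.07, 0],
    [1, 0, 0.03, 0.12, 0],
    [1, 0, 0.03, 0.17, 0],
    [1, 0, 0.03, 0.22, 0],
    [1, 0, 0.03, 0.27, 0]
  ]
}}

```text
time: 10.42
tcp_pos: [0.553, -0.0844, 0.055]
tcp_rot: [-2.35, -2.079, 0.013]
ft_force: [0.4, -1.3, 4.8]
grip_width: -0.004
```

The disc has gone past pin height at only about 5 N, so the notches have engaged. I'll keep pressing to the stop.

>>> {"method": "send_rows", "body": {
  "commands": [
    [1, 0, 0, 0.06, 0],
    [1, 0, 0, 0.11, 0],
    [1, 0, 0, 0.16, 0],
    [1, 0, 0, 0.2, 0],
    [1, 0, 0, 0.22, 0]
  ]
}}

```text
time: 10.83
tcp_pos: [0.5533, -0.0845, 0.0476]
tcp_rot: [-2.351, -2.079, 0.012]
ft_force: [-5.8, 1.0, 28.5]
grip_width: -0.004
```

At z = 0.0476 the force rises to 28 N, which is the stop. I'll ease off, rise straight up and inspect.

>>> {"method": "send_rows", "body": {
  "commands": [
    [1, 0, 0, -0.05, 0],
    [1, 0, 0, -0.4, 0],
    [1, 0, 0, -1.0, 0],
    [1, 0, 0, -1.8, 0],
    [1, 0, 0, -2.6, 0]
  ]
}}

```text
time: 11.25
tcp_pos: [0.5531, -0.0839, 0.1516]
tcp_rot: [-2.349, -2.078, 0.015]
ft_force: [0.6, -0.2, 0.2]
grip_width: 0.004
```

>>> {"method": "send_rows", "body": {
  "commands": [
    [1, -0.5, 0, -0.4, 0],
    [1, -1.2, 0, -0.6, 0],
    [1, -1.9, 0, -0.7, 0],
    [1, -2.2, 0, -0.7, 0],
    [1, -2.2, 0, -0.7, 0]
  ]
}}

```text
time: 11.67
tcp_pos: [0.5415, -0.1749, 0.1799]
tcp_rot: [-2.355, -2.073, 0.017]
ft_force: [0.1, -0.2, -0.5]
grip_width: 0.001
```

```bash
python3 - <<'E'
from h import *
st()
m=imaging.camera_model("wrist")["cam_to_world"]
im=imaging.capture("wrist"); cv2.imwrite("pics/w11.png",im); wmeasure(im,m,roi=(150,10,380,180),ribz=.048)
cv2.imwrite("pics/w11z.png",cv2.resize(im[15:180,160:360],None,fx=4,fy=3.5,interpolation=cv2.INTER_CUBIC))
im=imaging.capture("scene"); cv2.imwrite("pics/s11.png",im)
cv2.imwrite("pics/s11z.png",cv2.resize(im[130:260,150:310],None,fx=5,fy=4.5,interpolation=cv2.INTER_CUBIC))
E
```

```text
t 11.67 pos [ 0.5415 -0.1749  0.1799] yawY -7.31 tilt [-0.0109 -0.0041] f [ 0.1 -0.2 -0.5] w 0.00
pin 290 [192.   86.3] [ 0.4924 -0.078   0.033 ]
pin 280 [318.6  86.5] [ 0.614  -0.0939  0.033 ]
far ang -6.61 mid [ 0.5516 -0.0802]
near/foot? ang -7.23 mid [ 0.5499 -0.0929]
pin ctr [ 0.5532 -0.0859] pin dir -7.45 d 0.12266690906415911
```

View pics/w11z.png

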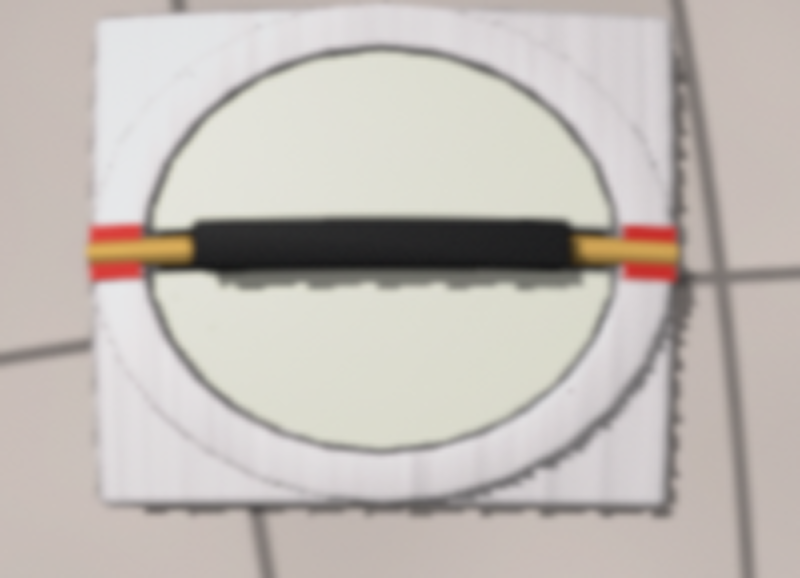

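View pics/s11z.png

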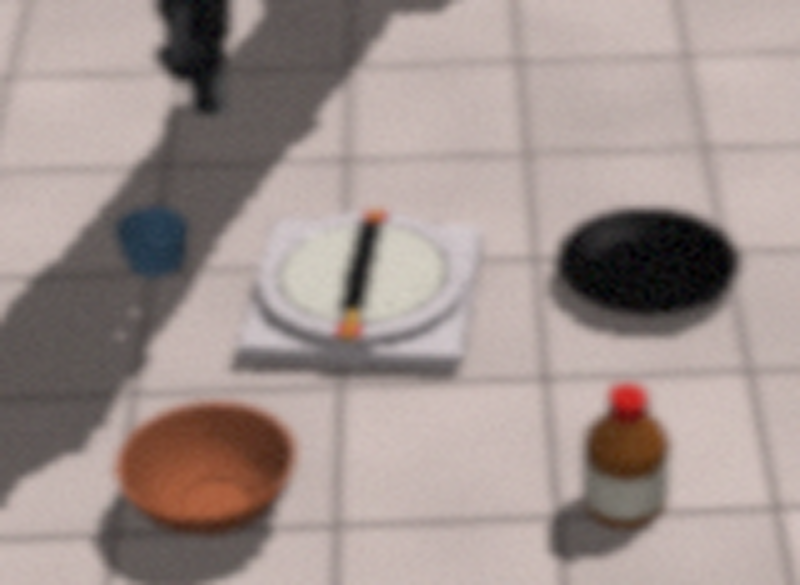

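The disc sits flush with an even gap around it and a pin in each notch. The cup, plate, bowl and bottle look undisturbed, and the hand is clear. Handing in.

```bash
python3 - <<'E'
from rig import ctrl
print(ctrl.hand_in())
E
```

```text
the job is handed in; nothing more can be done
None
```

The rice press is closed, and I handed the job in at about 12 s of the 45 s allowed. With the fingers shut, I pushed the rib about 70° clockwise, from 63° to about -7°. I finished with a small nudge on the rib's other end, then pressed on the middle of the rib until it stopped.

**Last checks:**
- **Alignment:** before pressing, the rib measured about -7.2° and the pins -7.4°. That is well within the 2.5 mm play in the notches.
- **Fully home:** pressing took about 5 N until the stop, where the force rose to about 28 N with the fingertip at 47.6 mm (nominal rib top is 48 mm). The final pictures show the disc flush, with an even gap all round and a pin in each notch.
- **Hand and surroundings:** the hand ended well clear, with no contact force. The cup, plate, bowl and bottle look unmoved in the last scene picture. I didn't check the paddle and the canister door again, but the arm went nowhere near the paddle and kept well clear of the canister.

**Disagreements between measurements:**
- **Frame centre:** the top and wrist cameras differed by about 3 mm in y, so I used a value in between.
- **First push:** it left the rib about 6° short of the pins, though the fingertip was only about 2° short. That is why the second nudge was needed.

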